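Step a bench pressure source up four clicks

TASK

A blood pressure gauge with its lens off is plugged into the bench pressure source; raise the test pressure by exactly four clicks: with a fingertip against the side of the dial's bar, push the click-stop dial clockwise (seen from above) four clicks on from where it now stands, one click at a time, letting it rest in each click for about a second so that the needle can be read. Do not take the bar between the fingers, do not overshoot the fourth click and do not turn the dial back below where it began. Leave the dial resting in the fourth click, and leave the open gauge, the manometer column on its turntable and the small things on the desk alone.

Things in the scene. Friction and masses are not known exactly. Their poses are not given: they have to be found in the camera images.
- console: Bench pressure source: fixed pale grey box, 210 (x) x 280 (y) x 62 mm high, dark top panel. Origin: centre of its underside, on the desk. x points away from the operator's side, y to the operator's left. On the panel, in mm: dial at x -35, y -60; gauge at x 35, y 78; flat blank display at x 65, y -62; capped vent 10 tall at x -30, y 30; flat rocker switch at the left front.
- dial_axis (a point): Point on the dial's vertical turning axis at the panel's surface, 62 mm above the desk; fixed, axes as the console's. White ticks on the panel around it mark the 11 click places. At joint value 0 the dial's pointer points 150 degrees anticlockwise (from above) from the console's x: its heading is console yaw + 2.618 - joint value.
- dial (a joint): Dial angle, rad, growing clockwise seen from above. 11 click places 30 degrees (0.524 rad) apart, from 0 to 5.236, with stops beyond; it starts in the place at 0 or at 0.524. A sprung ball holds it in each: about 3 to 6 N sideways near the bar's end moves it; half way to the next place it lets go and the dial jumps ahead of the finger into that place by itself.
- dial_grip (a point): The dial is a silver skirt, diameter 66 mm, up to 8 mm above the panel, with a black bar across it, 62 x 13 mm, from 8 to 32 mm above the panel. This point: on the axis at the bar's top, 94 mm above the desk; it turns with the dial. x: along the bar to the pointer end (white line), z up; the bar's sides are at y +-6.5 mm. Pushing the pointer half on its +y side turns it clockwise.
- dial_tip (a point): On top of the bar at the pointer end of the white line, 30 mm from the dial's axis, 94 mm above the desk.
- gauge: Aneroid gauge under test, diameter 64 mm, 24 mm thick, lens off, face up on a brass port on the console, leaning 18 degrees to the operator's side. Origin: centre of its back, 81 mm above the desk; z out of its face. Highest edge 115 mm above the desk. Not to be touched.
- needle (a joint): Angle of the gauge's red needle in rad, clockwise, 0 at zero pressure; it follows the dial one to one (one click, 30 degrees, is 30 mmHg).
- turntable_rim (a point): Point on the top rim of a small steel turntable, diameter 160 mm, top 24 mm above the desk, left of the console, 80 mm from its axis. It turns freely and carries an empty glass manometer tube in a chrome frame, about 375 mm tall in all. Not to be moved.
- tin: Round tin box with a steel lid, diameter 72 mm, 30 mm tall, loose on the desk right of the console. Origin: centre of its underside.
- tweezers: Steel tweezers, 120 mm long along x, 15 mm wide, 6 mm tall, lying loose on the desk in front of the console. Origin: under the middle.
- lens: Pale glass dial lens, a disc of diameter 58 mm, 4 mm thick, lying loose on the desk in front of the console. Origin: centre of its underside.

How it is judged:
By the outcome, as a careful person would: the job done as asked, in the order asked, and still so for the second after the job is handed in, with the robot touching nothing.
It also fails if it takes over 61 s, if anything falls off the work surface, if the arm or the gripper's body presses on something with over 40 N, if the wrist force passes 120 N, or if a joint passes its speed limit or range.

ROBOT

A 6-joint arm with a two-finger parallel gripper is mounted at the origin on the work surface. World frame = base frame: x ahead of the robot, y to its left, z up, the work surface at z = 0. Lengths are in m, angles in rad, forces in N, time in s.
With the tool pointing down it reaches from about 0.25 to 0.85 m from the base axis. Payload 12.5 kg.
Tool frame: the origin (TCP) lies on the centre line of the jaws, within the pads' length; the fingertips stand 8 mm ahead of it and the grasp point (between the pads) lies 11 mm behind it; z points along the fingers, y is the line along which they close (so a half turn about z gives the same grasp; the last joint's range is limited). The gripper opens to 93 mm and grips with 3 to 60 N. Pads are 15 mm wide; open, the fingers measure 128 mm over their backs; the gripper's body (75 mm by 188 mm) begins 65 mm behind the grasp point.
Start: joints at [1.115, 0.351, 1.652, -0, 1.139, -0.085], TCP at [0.199, 0.513, 0.227] pointing down, gripper open.
Joint ranges: [-2.75, 2.75], [-0.79, 2.1], [0.01, 2.65], [-1.57, 4.71], [0.07, 3.14], [-2.87, 2.87]. Speed limits (rad/s): [2.22, 2.22, 2.79, 3.14, 3.14, 3.14].

INTERFACE

Orientations are given as a rotation vector (axis times angle).
In Python, from plant import * gives the robot as it stands.
- The arm moves only by the shell command python3 -m crank 'ROWS' [FORCE]. ROWS is JSON, a list of rows, each a list of 7 numbers: the opening, from 0 (shut) to 1 (fully open), then the shift along the tool's x, y, z in mm, then the turn, a rotation vector about the tool's x, y, z in rad. In form: [[hand, dx, dy, dz, ax, ay, az], ...]. A call has 1 to 12 rows; each row shifts and turns the commanded pose from where the row before left it, along the tool's axes as they then stand; what a row does not reach is not made up. A row lasts 1/12 s, in which the tool goes at most 41.7 mm and 7.16 degrees, less where a joint would pass 70% of its speed; a pose out of reach is approached as far as the arm can. A call with a gripper value outside its range is refused whole. The fingers move at their own pace and stop on an object; FORCE is the grip in N (left out, the last holds). Time passes only in rows, so rows that do not move let the fingers close. It gives the time, the measured TCP pose, the force, the opening and the grip force at its end, in the units of the state.
- read_state(): the state, without advancing time (a new reading comes with each control period).
- capture(name): name is "side" or "top" or "wrist"; returns the picture (420x560x3 uint8, red, green, blue); there is no depth.
- camera_model(name): a dict with "fx", "fy", "cx", "cy" (pixels), "R" (3x3) and "t" (3): a world point X has camera coordinates R X + t. Camera axes: x right, y down, z forward; pixel columns grow to the right and rows downward; lengths in m; the calibration is good to about 2 mm. A picture is of the moment at which its call begins: read the wrist's pose just before it. camera_model takes no time and is no camera call; for the wrist camera it gives the pose at the moment of the call.
- finish_job(): hands the job in; it is judged then, once.
The state is a dict: "clock": time; "joint_pos": joint angles; "qvel": joint speeds; "effort": joint torques, N m; "eef_pos": TCP position; "eef_rot": TCP orientation; "force": force on the tool from outside, world axes, zero at the start; "wrist_torque": the same for the moment, N m; "opening": opening from 0.0 (shut) to 1.0 (fully open); "finger_force": force on a finger pad.
Only numpy, scipy, OpenCV 4.12 (cv2) and the standard library are available. Lean on these libraries where they do the work, as an engineer would, in place of code of your own. Each camera call takes 0.05 s, during which the arm holds its last target. There are 200 camera calls.

## Working session

There is one attempt and no reset: what is moved stays moved. The work goes in short steps, Python scripts to look and compute and a shell command to move; the robot and the scene stay as the last step left them, time stands still between calls to the robot, and variables do not carry over. Pictures are saved under pics/ and viewed, at most 10 in all, crops included, and the job is handed in when it is done.

```bash
mkdir -p pics; ls
python3 - <<'E'
from plant import *
import cv2
s=read_state();print(s)
for n in("top","side"):
    im=capture(n);cv2.imwrite(f"pics/{n}0.png",im[:,:,::-1]);m=camera_model(n);print(n,m)
E
```

```text
pics
{'clock': 0.0, 'joint_pos': array([ 1.11540762e+00,  3.51256610e-01,  1.65241904e+00, -1.57570810e-05,
        1.13909861e+00, -8.45914303e-02]), 'qvel': array([ 0.00209394,  0.00013781, -0.00024035,  0.00071602,  0.00129877,
        0.00057503]), 'effort': array([ 1.37441242e-03, -4.97310627e+01, -2.85270166e+01,  6.99848891e-02,
        2.55288236e-02, -9.05308980e-05]), 'eef_pos': array([0.19912508, 0.5123296 , 0.22609218]), 'eef_rot': array([-5.79050177e-01, -3.08745989e+00,  1.79464860e-03]), 'force': array([-0.10665896, -0.05439966, -0.53409967]), 'wrist_torque': array([-0.04859862,  0.04730341, -0.05287419]), 'finger_force': 0.0, 'opening': 0.999171328375813}
top {'fx': 435.08371971600195, 'fy': 435.08371971600195, 'cx': 278.7549978998493, 'cy': 212.57586684975826, 'R': array([[ 0.00719392, -0.99996702,  0.00376886],
       [-0.98888135, -0.00767389, -0.14850856],
       [ 0.14853258, -0.0026586 , -0.98890394]]), 't': array([0.1189438 , 0.58562537, 0.96198423])}
side {'fx': 382.42942649707425, 'fy': 382.42942649707425, 'cx': 279.69417798784184, 'cy': 214.69600910734528, 'R': array([[ 0.93449498, -0.35539863, -0.02027182],
       [-0.21917048, -0.52955027, -0.81947594],
       [ 0.28050568,  0.77023914, -0.57275495]]), 't': array([-0.48885895,  0.26872034,  0.62835443])}
```

View pics/top0.png

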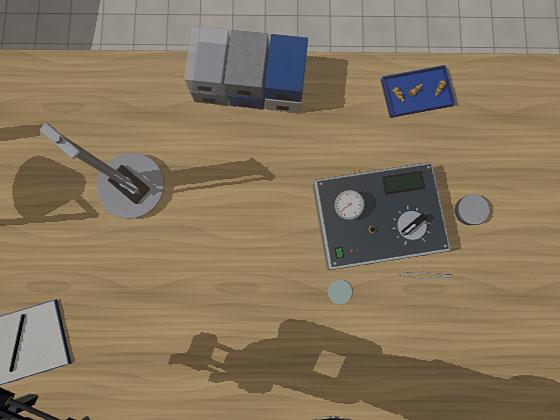

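View pics/side0.png

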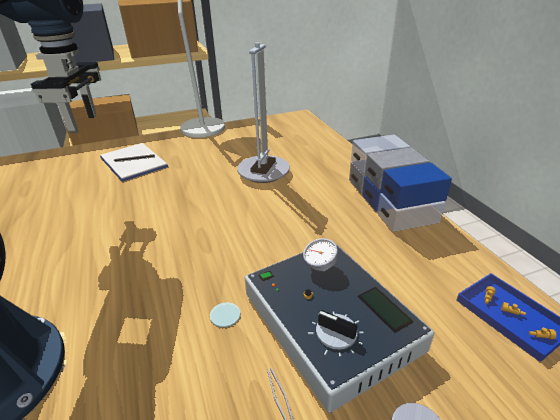

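The top picture shows the console with corners near (316,182), (432,165), (450,250) and (330,268). The dial is at (412,226), the gauge at (349,205), the tin at (473,210), the tweezers at (425,275) and the lens at (340,292). The manometer is far left at (130,185). In the side view the dial is at (337,330).

```bash
cat > h.py <<'E'
from plant import *
import numpy as np, cv2
def ray(n,uv,z,m=None):
    m=m or camera_model(n);R,t=np.array(m["R"]),np.array(m["t"])
    d=R.T@np.array([(uv[0]-m["cx"])/m["fx"],(uv[1]-m["cy"])/m["fy"],1]);c=-R.T@t
    return c+d*(z-c[2])/d[2]
def proj(n,X,m=None):
    m=m or camera_model(n);p=np.array(m["R"])@X+np.array(m["t"])
    return np.array([m["fx"]*p[0]/p[2]+m["cx"],m["fy"]*p[1]/p[2]+m["cy"]])
E
python3 - <<'E'
from h import *
im=cv2.imread("pics/top0.png");g=cv2.cvtColor(im,cv2.COLOR_BGR2HSV)
m=((g[...,1]<110)).astype(np.uint8)
m[:140]=0;m[:,:300]=0;m[290:]=0;m[:,455:]=0
m=cv2.morphologyEx(m,cv2.MORPH_OPEN,np.ones((5,5)))
c=max(cv2.findContours(m,0,2)[0],key=cv2.contourArea)
r=cv2.minAreaRect(c);b=cv2.boxPoints(r);print(r,b)
P=np.array([ray("top",p,.062) for p in b]);print(P);print(np.linalg.norm(np.roll(P,1,0)-P,axis=1))
a=im[180:270,365:465];b=cv2.imread("pics/side0.png")[295:365,300:380]
o=np.hstack([cv2.resize(a,(440,400),interpolation=2),cv2.resize(b,(360,400),interpolation=2)])
cv2.imwrite("pics/z.png",o)
E
```

```text
((377.0, 214.5), (149.0, 154.0), 90.0) [[300. 140.]
 [454. 140.]
 [454. 289.]
 [300. 289.]]
[[ 0.75307986  0.07516584  0.062     ]
 [ 0.75610144 -0.28370821  0.062     ]
 [ 0.41392881 -0.26567883  0.062     ]
 [ 0.41150846  0.07518596  0.062     ]]
[0.3415714  0.35888677 0.34264729 0.34087338]
```

View pics/z.png

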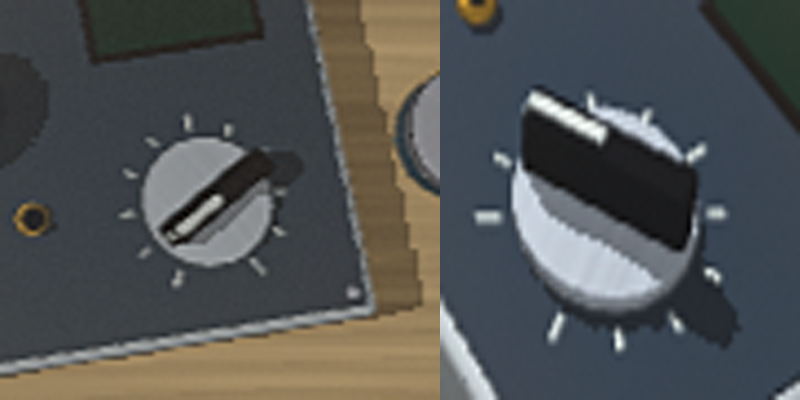

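The crop has ticks with a gap at the operator's side. The first tick is at about crop (177,278) and the second at (138,250). The white pointer end is at crop (165,240), image (402,234), so it points down-left at the second tick, and the joint starts at about 0.524. Next I'll measure the axis and heading.

Run:
```python
from h import *
def skirt(n,c,rad):
    im=cv2.imread(f"pics/{n}0.png").astype(int);g=im.min(2)
    m=(g>105).astype(np.uint8);M=np.zeros_like(m);cv2.circle(M,c,rad,1,-1);m*=M
    m=cv2.morphologyEx(m,cv2.MORPH_OPEN,np.ones((3,3)));cs=cv2.findContours(m,0,2)[0]
    return cv2.convexHull(np.vstack([k for k in cs if cv2.contourArea(k)>15])).reshape(-1,2)
for n,c,r in(("top",(412,225),17),):
    h=skirt(n,c,r);P=np.array([ray(n,p+0.,.070)[:2] for p in h])
    (cx,cy),rr=cv2.minEnclosingCircle(P.astype(np.float32));print(n,"axis",cx,cy,"r",rr)
A=np.array([cx,cy])
# console corners (top rim), read from picture; refine by thresholding
im=cv2.imread("pics/top0.png");hsv=cv2.cvtColor(im,cv2.COLOR_BGR2HSV)
m=((hsv[...,0]>90)&(hsv[...,0]<130)&(hsv[...,2]<110)).astype(np.uint8)
m[:150]=0;m[285:]=0;m[:,:305]=0;m[:,458:]=0
c=max(cv2.findContours(cv2.morphologyEx(m,cv2.MORPH_OPEN,np.ones((3,3))),0,2)[0],key=cv2.contourArea)
q=np.array([ray("top",p+0.,.062)[:2] for p in c.reshape(-1,2)]).astype(np.float32)
r=cv2.minAreaRect(q);b=cv2.boxPoints(r);print("panel",r)
C=np.array(r[0]);
e=[b[1]-b[0],b[2]-b[1]];s=min(e,key=np.linalg.norm);s=s*np.sign(s[0]);yaw=np.arctan2(s[1],s[0]);print("yaw",np.degrees(yaw))
R=np.array([[np.cos(yaw),-np.sin(yaw)],[np.sin(yaw),np.cos(yaw)]])
print("axis from panel",C+R@[-.035,-.060])
for uv in((402.3,233.5),(416.,224.5)):print("whiteline",ray("top",uv,.094))
tip=ray("top",(402.3,233.5),.094)[:2]-A;print("tip heading",np.degrees(np.arctan2(tip[1],tip[0])),np.linalg.norm(tip))
# side check
for X in(np.r_[A,.07],np.r_[C+R@[-.035,-.060],.07]):print("side proj",proj("side",X),"crop",(proj("side",X)-[300,295])*[4.5,400/70])
h=skirt("side",(337,332),24);print(cv2.fitEllipse(h))
for X in[(A[0]+.03*np.cos(yaw+2.094),A[1]+.03*np.sin(yaw+2.094),.094)]:print("tip side",(proj("side",np.array(X))-[300,295])*[4.5,400/70],"top",proj("top",np.array(X)))
print(proj("wrist",np.r_[A,.07]))
```

```text
top axis 0.555117666721344 -0.17438556253910065 r 0.03266032412648201
panel ((0.5800586342811584, -0.11062678694725037), (0.19741515815258026, 0.2678461968898773), 9.377181053161621)
yaw 9.377176
axis from panel [ 0.55530231 -0.17552767]
whiteline [ 0.53309487 -0.1462326   0.094     ]
whiteline [ 0.55309146 -0.17692205  0.094     ]
tip heading 128.034480390903 0.03574342913724192
side proj [336.43418519 328.88571262] crop [163.95383335 193.63264353]
side proj [336.87469114 329.39547034] crop [165.93611013 196.54554483]
((335.80950927734375, 330.5337219238281), (34.89376449584961, 40.2795295715332), 105.82923889160156)
tip side [89.48742489 95.15214657] top [404.52206168 232.14762632]
[-51.88629574 568.08883827]
```

```bash
python3 -m crank '[[0,-22.7,-22,0,0,0,0],[0,-22.7,-22,0,0,0,0],[0,-22.7,-22,0,0,0,0],[0,-22.7,-22,0,0,0,0],[0,-22.7,-22,0,0,0,0],[0,-22.7,-22,0,0,0,0],[0,-22.7,-22,0,0,0,0],[0,-22.7,-22,0,0,0,0],[0,-22.7,-22,0,0,0,0],[0,-22.7,-22,0,0,0,0],[0,-22.7,-22,0,0,0,0],[0,-22.7,-22,0,0,0,0]]' 5
python3 -m crank '[[0,-22.7,-22,0,0,0,0],[0,-22.7,-22,0,0,0,0],[0,-22.7,-22,0,0,0,0],[0,-22.7,-22,0,0,0,0],[0,-22.7,-22,0,0,0,0],[0,-22.7,-22,0,0,0,0],[0,-22.7,-22,0,0,0,0],[0,-22.7,-22,0,0,0,0],[0,-22.7,-22,0,0,0,0],[0,-22.7,-22,0,0,0,0],[0,-22.7,-22,0,0,0,0],[0,-22.7,-22,0,0,0,0]]'
python3 -m crank '[[0,0,0,0,0,0,0.103],[0,0,0,0,0,0,0.103],[0,0,0,0,0,0,0.103],[0,0,0,0,0,0,0.103],[0,0,0,0,0,0,0.103],[0,0,0,0,0,0,0],[0,0,0,0,0,0,0]]'
cat > w.py <<'E'
from h import *
from scipy.spatial.transform import Rotation as Ro
A=np.array([.5552,-.175])
def where():
    s=read_state();R=Ro.from_rotvec(s["eef_rot"]).as_matrix()
    p=R.T@(s["eef_pos"]-np.r_[A,.062])
    print("t",s["clock"],"x-heading",np.degrees(np.arctan2(R[1,0],R[0,0])),"p_tool mm",p*1e3,"z",s["eef_pos"][2],"down",R[2,2],"open",s["opening"],"F_tool",(R.T@s["force"]).round(1),"q6",s["joint_pos"][5])
where()
E
python3 w.py
python3 - <<'E'
from h import *
m=camera_model("wrist");im=capture("wrist");cv2.imwrite("pics/w1.png",im[:,:,::-1])
print(proj("wrist",np.array([.5552,-.175,.07]),m))
E
```

```text
clock: 1.1
eef_pos: [0.3577, 0.1664, 0.2266]
eef_rot: [-0.579, -3.088, -0.0]
force: [0.4, 1.2, -0.0]
opening: 0.19
finger_force: 0.0
clock: 2.1
eef_pos: [0.516, -0.1785, 0.2263]
eef_rot: [-0.579, -3.087, -0.0]
force: [0.1, 0.5, -0.3]
opening: 0.007
finger_force: 0.0
clock: 2.68
eef_pos: [0.5156, -0.1769, 0.2264]
eef_rot: [-1.342, -2.84, 0.0]
force: [1.1, -0.4, 0.2]
opening: 0.002
finger_force: 0.0
t 2.6833 x-heading 129.43237583573955 p_tool mm [  23.79217615  -31.81208759 -164.38503835] z 0.22640375192601098 down -0.9999998680816441 open 0.0020168805672459325 F_tool [-1.   0.6 -0.2] q6 -1.1040517079809942
[312.511038   224.42852536]
```

View pics/w1.png

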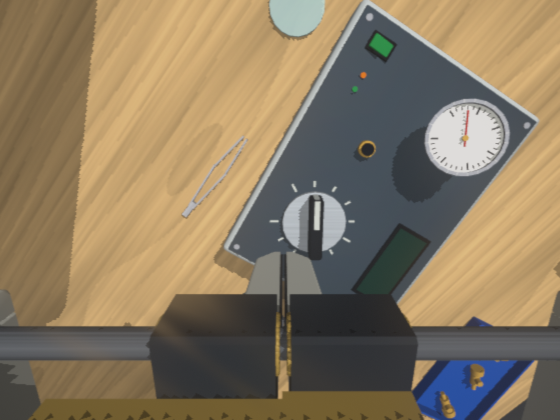

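The wrist view shows the skirt centred at (314,222), against a prediction of (312,224). The pointer's white line points image-up, along tool x, as expected. The closed fingers are to its left, on the bar's +y side. I'll descend next.

```bash
python3 -m crank '[[0,0,0,17,0,0,0],[0,0,0,17,0,0,0],[0,0,0,17,0,0,0],[0,0,0,17,0,0,0],[0,0,0,17,0,0,0],[0,0,0,17,0,0,0],[0,0,0,17,0,0,0],[0,0,0,17,0,0,0],[0,0,0,0,0,0,0],[0,0,0,0,0,0,0]]'; python3 w.py
python3 -m crank '[[0,0,1,0,0,0,0],[0,0,1,0,0,0,0],[0,0,1,0,0,0,0],[0,0,1,0,0,0,0],[0,0,1,0,0,0,0],[0,0,0,0,0,0,0]]'; python3 w.py
```

```text
clock: 3.57
eef_pos: [0.5154, -0.1768, 0.0904]
eef_rot: [-1.343, -2.838, 0.0]
force: [-0.2, -0.9, -0.7]
opening: 0.007
finger_force: 0.0
t 3.5667 x-heading 129.35912505202324 p_tool mm [ 23.89445774 -31.87536867 -28.32188915] z 0.09037470044071455 down -0.9999988948655544 open 0.007117842179050286 F_tool [-0.5 -0.7  0.7] q6 -1.1027636606207054
clock: 4.07
eef_pos: [0.5198, -0.1736, 0.0909]
eef_rot: [1.346, 2.838, 0.0]
force: [-0.2, -0.2, -0.4]
opening: 0.004
finger_force: 0.0
t 4.0667 x-heading 129.26645748487255 p_tool mm [ 23.41147525 -26.51252718 -28.91715222] z 0.09090113542894164 down -0.9999998828839108 open 0.003543302721756115 F_tool [-0.  -0.3  0.4] q6 -1.0926668853879433
```

```bash
for i in 1; do python3 -m crank '[[0,0,1,0,0,0,0],[0,0,1,0,0,0,0],[0,0,0,0,0,0,0],[0,0,0,0,0,0,0]]'; python3 w.py;done
python3 - <<'E'
from h import *
im=capture("wrist")[170:330,210:410];cv2.imwrite("pics/w2.png",cv2.resize(im,(750,600))[:,:,::-1])
E
```

```text
clock: 4.4
eef_pos: [0.5212, -0.1724, 0.0906]
eef_rot: [-1.346, -2.838, 0.0]
force: [0.3, 0.3, -0.5]
opening: 0.007
finger_force: 0.0
t 4.4 x-heading 129.2529629744118 p_tool mm [ 23.52057647 -24.74551018 -28.60698663] z 0.09060928394363989 down -0.9999999976080214 open 0.006597143472224575 F_tool [0.  0.4 0.5] q6 -1.0894419545820888
```

View pics/w2.png

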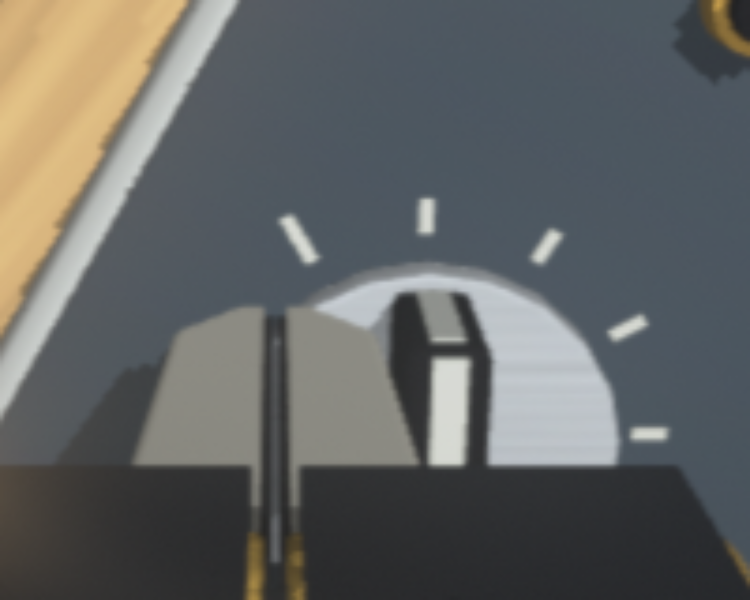

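The view shows the fingertip beside the bar's pointer half, with a gap of about 3 mm (crop x 375 to 395). The white line is still at its tick (427,215). I'll start the arc push.

```bash
python3 -m crank '[[0,1.05,1.05,0,0,0,0.0436],[0,1.05,1.05,0,0,0,0.0436],[0,1.05,1.05,0,0,0,0.0436],[0,1.05,1.05,0,0,0,0.0436],[0,1.05,1.05,0,0,0,0.0436],[0,1.05,1.05,0,0,0,0.0436],[0,0,0,0,0,0,0],[0,0,0,0,0,0,0]]'; python3 w.py
cat > dial.py <<'E'
# dial angle from top view: white line centroid and red needle, saved crop
from h import *
import sys
im=capture("top");cv2.imwrite(f"pics/t{sys.argv[1]}.png",cv2.resize(im[185:260,320:450],(780,450),interpolation=2)[:,:,::-1])
E
python3 - <<'E'
from h import *
im=capture("wrist");cv2.imwrite("pics/w3.png",cv2.resize(im[70:330,210:540],(750,591))[:,:,::-1])
E
```

```text
clock: 5.12
eef_pos: [0.5229, -0.1638, 0.0906]
eef_rot: [-1.703, -2.64, 0.0]
force: [-0.9, -1.2, -0.3]
opening: 0.004
finger_force: 0.5
t 5.1167 x-heading 114.34190900053854 p_tool mm [ 23.49550929 -24.8694135  -28.58908888] z 0.09059683510118317 down -0.9999999666756392 open 0.0036068650234827924 F_tool [-0.7 -1.3  0.3] q6 -0.8132896383308205
```

View pics/w3.png

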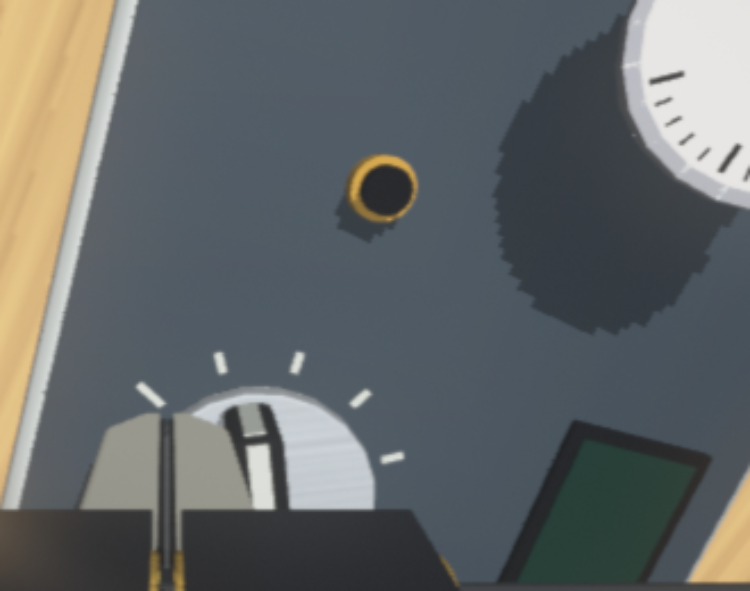

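The fingertip has now reached the bar, which is slightly turned, and the white line is at crop (255,470). I'll keep pushing and track the bar angle numerically from the wrist picture.

```bash
cat > ang.py <<'E'
# dial joint estimate: white line on the bar top, wrist view, rays onto z=0.094
from h import *
from w import A
m=camera_model("wrist");im=capture("wrist").astype(int)
c=proj("wrist",np.r_[A,.094],m)
g=(im.min(2)>185).astype(np.uint8)
best=None;n,l,st,ce=cv2.connectedComponentsWithStats(g)
for i in range(1,n):
    P=np.array([ray("wrist",(u,v),.094,m)[:2] for v,u in np.argwhere(l==i)[:400]])
    d=P.mean(0)-A;r=np.linalg.norm(d)
    if 8<len(P) and r<.032:
        w=np.linalg.svd(P-P.mean(0))[2][0];w*=np.sign(w@d)
        print("line n",len(P),"r",round(r*1e3,1),"dial deg by axis",round((9.4+150-np.degrees(np.arctan2(w[1],w[0])))%360,1),"by centre",round((9.4+150-np.degrees(np.arctan2(d[1],d[0])))%360,1))
E
python3 ang.py
python3 -m crank '[[0,1.05,1.05,0,0,0,0.0436],[0,1.05,1.05,0,0,0,0.0436],[0,1.05,1.05,0,0,0,0.0436],[0,0,0,0,0,0,0],[0,0,0,0,0,0,0]]';python3 ang.py
```

```text
t 5.1667 x-heading 114.3501242872925 p_tool mm [ 23.47227178 -24.86207364 -28.58870444] z 0.09059589886553002 down -0.9999999731346456 open 0.006551603327807968 F_tool [ 0.  -0.4 -0.4] q6 -0.8135007797122333
line n 239 r 23.2 dial deg by axis 37.9 by centre 40.6
clock: 5.63
eef_pos: [0.5248, -0.1597, 0.0907]
eef_rot: [1.871, 2.523, 0.0]
force: [-0.4, -0.7, -0.1]
opening: 0.004
finger_force: 0.0
t 5.6333 x-heading 106.88185593256628 p_tool mm [ 23.44575684 -24.64683649 -28.65699332] z 0.09065149293624591 down -0.9999999855202224 open 0.0038401142210596887 F_tool [-0.5 -0.6  0.1] q6 -0.6750046578777547
line n 232 r 23.5 dial deg by axis 53.6 by centre 55.9
```

```bash
python3 -m crank '[[0,0,0,0,0,0,0],[0,0,0,0,0,0,0],[0,0,0,0,0,0,0],[0,0,0,0,0,0,0],[0,0,0,0,0,0,0],[0,0,0,0,0,0,0]]';python3 ang.py; python3 dial.py 1
```

```text
clock: 6.18
eef_pos: [0.5248, -0.1597, 0.0906]
eef_rot: [1.874, 2.522, 0.0]
force: [-0.1, 0.9, 0.3]
opening: 0.006
finger_force: 0.0
t 6.1833 x-heading 106.7730499186088 p_tool mm [ 23.41756301 -24.7436295  -28.64568365] z 0.09064523934461148 down -0.9999999998396283 open 0.006021700983303191 F_tool [ 0.9  0.2 -0.3] q6 -0.6730987216182636
line n 232 r 23.6 dial deg by axis 60.4 by centre 61.6
```

View pics/t1.png

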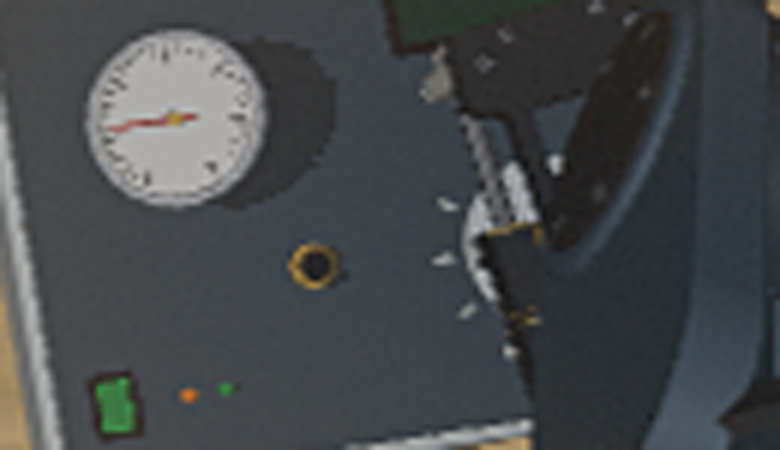

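The needle and wrist view show click 1 is seated, with the dial at about 60.4°. It needed 22.5° of finger arc in total, so I'll rest, then push the next click by 30°.

```bash
python3 -m crank '[[0,0,0,0,0,0,0],[0,0,0,0,0,0,0],[0,0,0,0,0,0,0],[0,0,0,0,0,0,0],[0,0,0,0,0,0,0],[0,0,0,0,0,0,0],[0,0,0,0,0,0,0],[0,0,0,0,0,0,0],[0,0,0,0,0,0,0]]'
python3 -m crank '[[0,1.05,1.05,0,0,0,0.0436],[0,1.05,1.05,0,0,0,0.0436],[0,1.05,1.05,0,0,0,0.0436],[0,1.05,1.05,0,0,0,0.0436],[0,1.05,1.05,0,0,0,0.0436],[0,1.05,1.05,0,0,0,0.0436],[0,1.05,1.05,0,0,0,0.0436],[0,1.05,1.05,0,0,0,0.0436],[0,1.05,1.05,0,0,0,0.0436],[0,1.05,1.05,0,0,0,0.0436],[0,1.05,1.05,0,0,0,0.0436],[0,1.05,1.05,0,0,0,0.0436]]'
python3 ang.py
python3 -m crank '[[0,0,0,0,0,0,0],[0,0,0,0,0,0,0],[0,0,0,0,0,0,0],[0,0,0,0,0,0,0],[0,0,0,0,0,0,0],[0,0,0,0,0,0,0]]';python3 ang.py
```

```text
clock: 7.03
eef_pos: [0.5247, -0.1597, 0.0906]
eef_rot: [-1.874, -2.522, 0.0]
force: [-0.3, 0.4, 1.5]
opening: 0.01
finger_force: 0.0
clock: 8.03
eef_pos: [0.5364, -0.1465, 0.0906]
eef_rot: [-2.464, -1.948, 0.0]
force: [-0.7, 0.3, 0.8]
opening: 0.01
finger_force: 0.1
t 8.0333 x-heading 76.6608490265787 p_tool mm [ 23.39564532 -24.87837044 -28.55300997] z 0.09056534615692219 down -0.9999999024108985 open 0.009733300256716941 F_tool [ 0.2 -0.7 -0.8] q6 -0.11754016936814737
line n 237 r 24.6 dial deg by axis 71.3 by centre 77.2
clock: 8.58
eef_pos: [0.5365, -0.1467, 0.0906]
eef_rot: [2.462, 1.951, 0.0]
force: [-0.4, -0.3, -0.1]
opening: 0.004
finger_force: 0.0
t 8.5833 x-heading 76.80173328251516 p_tool mm [ 23.33471129 -24.66194014 -28.64391974] z 0.09064266882473379 down -0.9999999991257736 open 0.004300190130994374 F_tool [-0.4 -0.3  0.1] q6 -0.1201600214672208
line n 268 r 23.9 dial deg by axis 90.5 by centre 89.6
```

Click 2 is seated at about 90°. I'll rest and then do click 3.

```bash
python3 -m crank '[[0,0,0,0,0,0,0],[0,0,0,0,0,0,0],[0,0,0,0,0,0,0],[0,0,0,0,0,0,0],[0,0,0,0,0,0,0],[0,0,0,0,0,0,0],[0,0,0,0,0,0,0],[0,0,0,0,0,0,0],[0,0,0,0,0,0,0]]'
python3 -m crank '[[0,1.05,1.05,0,0,0,0.0436],[0,1.05,1.05,0,0,0,0.0436],[0,1.05,1.05,0,0,0,0.0436],[0,1.05,1.05,0,0,0,0.0436],[0,1.05,1.05,0,0,0,0.0436],[0,1.05,1.05,0,0,0,0.0436],[0,1.05,1.05,0,0,0,0.0436],[0,1.05,1.05,0,0,0,0.0436],[0,1.05,1.05,0,0,0,0.0436],[0,1.05,1.05,0,0,0,0.0436],[0,1.05,1.05,0,0,0,0.0436],[0,1.05,1.05,0,0,0,0.0436]]'
python3 -m crank '[[0,0,0,0,0,0,0],[0,0,0,0,0,0,0],[0,0,0,0,0,0,0],[0,0,0,0,0,0,0],[0,0,0,0,0,0,0],[0,0,0,0,0,0,0]]';python3 ang.py
```

```text
clock: 9.38
eef_pos: [0.5365, -0.1466, 0.0906]
eef_rot: [2.462, 1.951, 0.0]
force: [0.1, -0.1, -0.4]
opening: 0.005
finger_force: 0.0
clock: 10.38
eef_pos: [0.5532, -0.141, 0.0905]
eef_rot: [-2.884, -1.245, 0.001]
force: [-0.4, 0.1, -0.5]
opening: 0.004
finger_force: 0.1
clock: 10.88
eef_pos: [0.5532, -0.1412, 0.0906]
eef_rot: [2.883, 1.248, 0.0]
force: [-0.4, -0.8, 0.4]
opening: 0.002
finger_force: 0.0
t 10.8833 x-heading 46.83204465469525 p_tool mm [ 23.34638201 -24.57280391 -28.63965965] z 0.09063971545696851 down -0.9999999999097552 open 0.001510671375596707 F_tool [-0.8  0.3 -0.4] q6 0.42206534176541083
line n 120 r 27.7 dial deg by axis 113.6 by centre 118.2
```

```bash
python3 -m crank '[[0,0,0,0,0,0,0],[0,0,0,0,0,0,0],[0,0,0,0,0,0,0],[0,0,0,0,0,0,0],[0,0,0,0,0,0,0],[0,0,0,0,0,0,0],[0,0,0,0,0,0,0],[0,0,0,0,0,0,0],[0,0,0,0,0,0,0]]'; python3 ang.py;python3 - <<'E'
from h import *
im=capture("wrist");cv2.imwrite("pics/w4.png",cv2.resize(im[70:330,150:480],(750,591))[:,:,::-1])
E
```

```text
clock: 11.68
eef_pos: [0.5533, -0.1411, 0.0906]
eef_rot: [2.883, 1.248, 0.0]
force: [-0.3, -0.4, 0.4]
opening: 0.004
finger_force: 0.0
t 11.6833 x-heading 46.81421910761965 p_tool mm [ 23.37615413 -24.56859609 -28.64739747] z 0.09064651600537399 down -0.9999999993507516 open 0.004237137653339 F_tool [-0.5  0.1 -0.4] q6 0.42245693293836617
line n 120 r 27.7 dial deg by axis 113.6 by centre 118.2
```

View pics/w4.png

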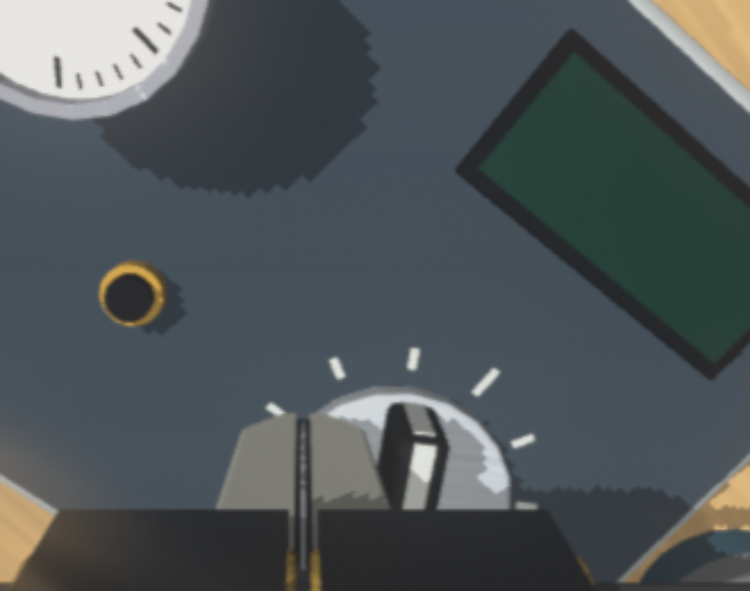

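Click 3 is seated: the bar points at the tick at (413,358), and a shadow hides part of the white line. Now the fourth click.

```bash
python3 -m crank '[[0,1.05,1.05,0,0,0,0.0436],[0,1.05,1.05,0,0,0,0.0436],[0,1.05,1.05,0,0,0,0.0436],[0,1.05,1.05,0,0,0,0.0436],[0,1.05,1.05,0,0,0,0.0436],[0,1.05,1.05,0,0,0,0.0436],[0,1.05,1.05,0,0,0,0.0436],[0,1.05,1.05,0,0,0,0.0436],[0,1.05,1.05,0,0,0,0.0436],[0,1.05,1.05,0,0,0,0.0436],[0,1.05,1.05,0,0,0,0.0436],[0,1.05,1.05,0,0,0,0.0436]]'
python3 -m crank '[[0,0,0,0,0,0,0],[0,0,0,0,0,0,0],[0,0,0,0,0,0,0],[0,0,0,0,0,0,0],[0,0,0,0,0,0,0],[0,0,0,0,0,0,0],[0,0,0,0,0,0,0],[0,0,0,0,0,0,0]]';python3 ang.py;python3 - <<'E'
from h import *
im=capture("wrist");cv2.imwrite("pics/w5.png",cv2.resize(im[70:330,150:480],(750,591))[:,:,::-1])
E
```

```text
clock: 12.78
eef_pos: [0.5705, -0.1447, 0.0906]
eef_rot: [-3.108, -0.457, 0.0]
force: [0.2, 0.4, -0.8]
opening: 0.004
finger_force: 0.1
clock: 13.45
eef_pos: [0.5705, -0.1448, 0.0906]
eef_rot: [3.108, 0.46, 0.0]
force: [-0.4, 0.7, 0.9]
opening: 0.002
finger_force: 0.0
t 13.45 x-heading 16.843117482173966 p_tool mm [ 23.40886981 -24.47588568 -28.64603373] z 0.09064604679323231 down -0.9999999998330541 open 0.0016306486039968846 F_tool [-0.2 -0.8 -0.9] q6 0.9492038320690942
```

View pics/w5.png

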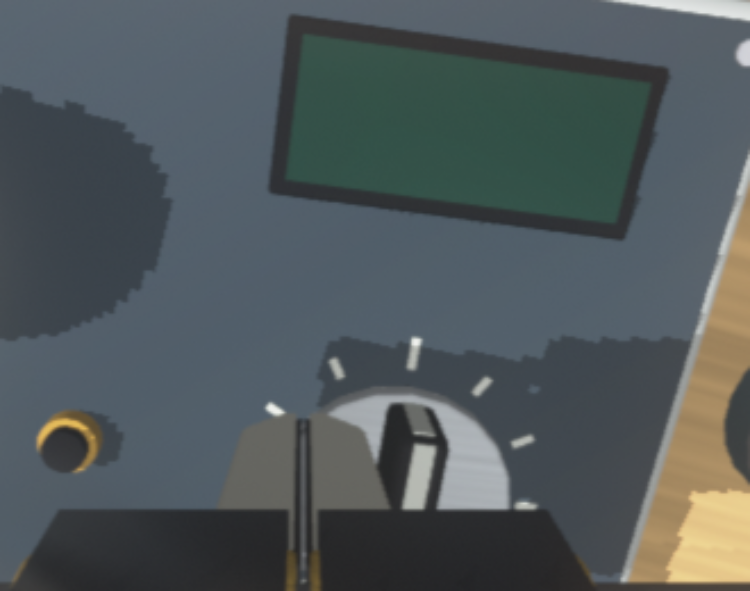

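The fourth click is seated: the bar points at the long tick at (413,352), in the same position relative to the tool as before. I'll back off and lift.

```bash
python3 -m crank '[[0,0,-4,0,0,0,0],[0,0,-4,0,0,0,0],[0,0,0,-10,0,0,0],[0,0,0,-20,0,0,0],[0,0,0,-20,0,0,0],[0,0,0,-20,0,0,0],[0,0,0,-20,0,0,0],[0,0,0,-20,0,0,0],[0,0,0,-20,0,0,0],[0,0,0,-10,0,0,0],[0,0,0,0,0,0,0],[0,0,0,0,0,0,0]]';python3 - <<'E'
from h import *
im=capture("wrist");cv2.imwrite("pics/w6.png",im[:,:,::-1])
E
```

```text
clock: 14.55
eef_pos: [0.5681, -0.137, 0.2306]
eef_rot: [3.108, 0.46, 0.0]
force: [0.2, -0.1, -0.5]
opening: 0.006
finger_force: 0.0
```

View pics/w6.png

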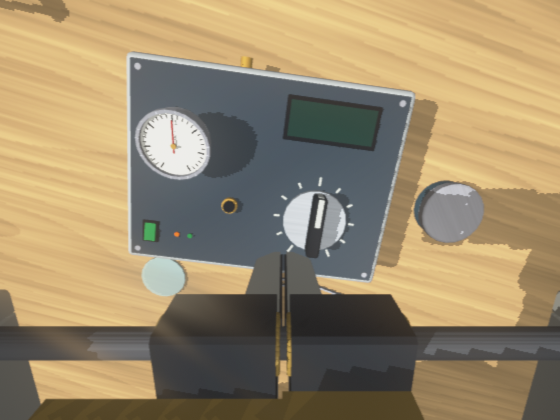

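The pointer stands on the long middle tick at (320,182), which is place 5 at 150°. That is four clicks on from place 1, and the robot is clear of everything.

```bash
python3 -c "
from plant import *
print(finish_job())"
```

```text
the job is handed in; nothing more can be done
None
```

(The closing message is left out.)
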